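Rack a draw-out module into the sloping test stand

ROBOT

A 6-joint arm with a two-finger parallel gripper is mounted at the origin on the work surface; the furniture and walls round the work are solid. World frame = base frame: x ahead of the robot, y to its left, z up, the work surface at z = 0. Lengths are in m, angles in rad, forces in N, time in s.
With the tool pointing down it reaches from about 0.325 to 0.9 m from the base axis. Payload 6.1 kg.
Tool frame: the origin (TCP) lies at the very end of the fingers, on their centre line; the grasp point (between the pads) lies ctrl.hold_point_z behind it (ctrl.hold_point_z is the distance from the TCP to the grasp point, in m); z points along the fingers, y is the line along which they close (so a half turn about z gives the same grasp; the last joint's range is limited). The gripper opens to 87 mm and grips with 3 to 60 N. Pads are 19 mm wide; open, the fingers measure 117 mm over their backs; the gripper's body (75 mm by 190 mm) begins 51 mm behind the grasp point.
Start: joints at [0.986, 0.22, 1.526, -0, 1.395, -0.126], TCP at [0.277, 0.56, 0.223] pointing down, gripper open.
Joint ranges: [-2.98, 2.98], [-0.91, 2.08], [0.09, 2.57], [-1.24, 4.39], [0.2, 2.65], [-2.68, 2.68]. Speed limits (rad/s): [2.57, 2.57, 3.01, 3.14, 3.14, 3.14].

INTERFACE

Orientations are given as a unit quaternion [x, y, z, w].
In Python, from rig import state, capture, job, ctrl gives the robot as it stands.
- The arm moves only by the tool step_arm, never from a script. Its argument "commands" is text: rows parted by semicolons, each of 5 numbers parted by spaces: the finger opening in mm, from 0 to 87, then the shift along the tool's x, y, z in mm, then the turn about the tool's z in rad. In form: grip dx dy dz spin; .... A call has 1 to 8 rows; each row shifts and turns the commanded pose from where the row before left it, along the tool's axes as they then stand; what a row does not reach is not made up. A row lasts 1/12 s, in which the tool goes at most 41.7 mm and 7.16 degrees, less where a joint would pass 70% of its speed; a pose out of reach is approached as far as the arm can. A call with a gripper value outside its range is refused whole. The fingers move at their own pace and stop on an object; "force" is the grip in N (left out, the last holds). Time passes only in rows, so rows that do not move let the fingers close. It gives the time, the measured TCP pose, the force, the opening and the grip force at its end, in the units of the state.
- state(): the state, without advancing time (a new reading comes with each control period).
- capture(name): name is "side" or "top" or "wrist"; returns a dict with "image" (384x512x3 uint8, red, green, blue), "fx", "fy", "cx", "cy" (pixels), "R" (3x3) and "t" (3): a world point X has camera coordinates R X + t. Camera axes: x right, y down, z forward; pixel columns grow to the right and rows downward; lengths in m; the calibration is good to about 2 mm. The wrist camera is an equidistant fisheye: a pixel r from the principal point sees the ray r / f radians off the axis. A picture is of the moment at which its call begins. There is no depth.
- job.close_job(): hands the job in; it is judged then, once.
The state is a dict: "time_s": time; "qpos": joint angles; "qd": joint speeds; "effort": joint torques, N m; "position": TCP position; "orientation": TCP orientation; "force": force on the tool from outside, world axes, zero at the start; "moment": the same for the moment, N m; "finger_gap": opening from 0.0 (shut) to 1.0 (fully open); "grip_force": force on a finger pad.
Only numpy, scipy, OpenCV 4.12 (cv2) and the standard library are available. Lean on these libraries where they do the work, as an engineer would, in place of code of your own. Each camera call takes 0.05 s, during which the arm holds its last target. There are 200 camera calls.

TASK

Rack the draw-out module into the test stand: set it on the low end of the sloping tray with its plug pointing up the slope, slide it up under the guide lips until the spring catch clicks into the notch in its base, and let go of it. Only then unfold the crank handle until it stands straight out from the crank arm, and wind it clockwise until the tray stops at the upper end with the plug in the contact head; leave the handle standing out, let go, and do not disturb the loose dome nut, cable gland and oil bottle.

Things in the scene. Friction and masses are not known exactly. Their poses are not given: they have to be found in the camera images.
- module: Draw-out module, 0.3 to 0.65 kg, on the bench. Origin: centre of its underside; z up, x towards its plug end, y left. Smooth steel base plate (friction 0.25) 100 (x) x 84 (y) x 5 mm; grey housing 92 (x) x 50 (y), z = 5 to 60, flat sides to grasp across y; terminal strip to z = 64. The base's left (+y) edge has a notch 8 mm deep from x = -28 to +12.
- module_plug (a point): Tip of the module's black plug (30 wide, 16 high), at (74, 0, 30) mm of the module, same axes.
- tray_home (a point): Where the module's origin and axes lie when home (2.5 mm play either way along x), on the floor of the steel tray; moves with the tray. z square to the floor, which slopes up at 30 degrees (z leans back to the robot), x up the slope, y left. Floor x -155 to +56, 112 wide. Guide walls at y = +/-43.5 flare to +/-52 from x = -35 to -60. Base plate's end stop at x = +52.5.
- tray_entry (a point): On the tray's floor 100 mm down the slope from tray_home, same axes: with its origin here the module lies on the open low end, front edge just in the flare. The lips overhang the base plate: underside 8.5, top 11.5 mm above the floor, reaching in to y = +/-36 from x = +80 (right) and +116 (left) of this point up, low ends flared. All on the tray is under 17 mm high.
- tray (a joint): Travel of the tray up the slope, m: 0 to 0.036 (fully up; the plug is then 18 mm deep in the socket of the contact head fixed beyond the tray's upper end). Driven only by the crank, 3.2 mm per rad; it does not run back.
- catch_nose (a point): Nose of the spring catch, a dark steel pawl on the tray's left side, 9.5 mm up the slope from tray_home and at rest 8.5 mm inside the left guide wall; it pivots 42 mm further down the slope.
- catch (a joint): Angle of the catch, rad, 0 at rest. The module's front left corner pushes it aside to about 0.17 (about 6 N to slide past); it snaps back to 0 behind the notch's upper edge when the module comes within 1 mm of home, and then keeps the module from sliding back.
- crank_hub (a point): On the crank's shaft, on top of the flat gearbox left of the tray; turns with the crank. z is the shaft, pointing out (parallel to tray_home z); x points along the crank arm to the handle's hinge. Arm 14 wide, its top at z = 18 mm; hub radius 12, 22 mm high. The gearbox top is z = 0.
- handle_hinge (a point): Hinge pin of the handle, on the crank at (55, 0, 30) mm of crank_hub, same axes; the hinge axis is y. The fork round it is 21 mm wide (y) and its top is at z = 36 mm of crank_hub.
- handle_grip (a point): Point on the handle's centre line 75 mm from the hinge pin. Its -x points from hinge to free end, y is the hinge axis. Steel stem with a black sleeve 19 mm in diameter, 22 to 92 mm from the hinge, spinning freely on the stem. Folded, it lies along the arm over the hub, centre line 30 mm above the gearbox, free end 37 mm beyond the shaft.
- handle (a joint): Fold angle of the handle, rad: 0 folded flat over the arm, 1.57 (stop) standing straight out, parallel to the shaft; it swings up and outward about the hinge pin. Stiff friction hinge (0.03 N m): stays where it is left. Starts at 0 to 0.2.
- crank (a joint): Turn of the crank, rad, 0 to 11.25 (stop: tray fully up); grows clockwise as seen looking down on the face. Takes 0.08 N m, about 1.5 N at the handle; stays where it is left. Starts between 0 and 2.
- dome_nut: Bystander, loose: white gland dome nut 61 x 69 x 38 mm, standing. Origin: centre of its underside.
- gland: Bystander, loose: cable gland 56 x 46 x 40 mm, lying. Origin: centre of its underside.
- oil: Bystander, loose: oil bottle, 44 mm in diameter, 139 mm high, standing in front of the stand. Origin: centre of its underside.
There are look-alikes about, which are no part of the job. What is shaped like the module but turquoise is not meant.

How it is judged:
By the outcome, as a careful person would: the job done as asked, in the order asked, and still so for the second after the job is handed in, with the robot touching nothing.
It also fails if it takes over 72 s, if anything falls off the work surface, if the arm or the gripper's body presses on something with over 40 N, if the wrist force passes 120 N, or if a joint passes its speed limit or range.

## Working session

There is one attempt and no reset: what is moved stays moved. The work goes in short steps, Python scripts to look and compute and a tool call to move; the robot and the scene stay as the last step left them, time stands still between calls to the robot, and variables do not carry over. Pictures are saved under pics/ and viewed, at most 10 in all, crops included, and the job is handed in when it is done.

Besides the shell and the picture viewer there is one more tool, called after "Call:" as name(argument=value, ...) on one line, values as JSON. step_arm: Moves the arm, as the interface text tells. Its arguments: {"type":"object","properties":{"commands":{"type":"string"},"force":{"type":"number"}},"required":["commands"]}

```bash
ls; mkdir -p pics; python3 - <<'E'
from rig import state,capture,ctrl
import cv2,numpy as np
print(state(),ctrl.hold_point_z)
for n in ("side","top"):
    c=capture(n); cv2.imwrite(f"pics/{n}0.png",cv2.resize(c["image"][:,:,::-1],(800,600),interpolation=cv2.INTER_CUBIC))
    np.savez(f"{n}0.npz",**c); print(n,c["fx"],c["fy"],c["cx"],c["cy"],np.round(c["R"],3).tolist(),c["t"])
E
```

```text
pics
{'time_s': 0.0, 'qpos': array([ 9.85920109e-01,  2.21220130e-01,  1.52762820e+00, -1.09152684e-05,
        1.39470408e+00, -1.26142129e-01]), 'qd': array([ 0.00074995,  0.00059781, -0.001128  , -0.0001494 ,  0.00021031,
       -0.00024528]), 'effort': array([-4.65884781e-06, -4.94610858e+01, -3.87373495e+01,  7.00126053e-02,
        5.70964627e-02, -1.73806852e-04]), 'position': array([0.27643756, 0.55983823, 0.22143194]), 'orientation': array([ 2.27360145e-01,  9.73810251e-01, -9.20473067e-04, -3.36026641e-04]), 'force': array([ 0.49474008, -0.09011389,  0.67745129]), 'moment': array([ 0.03271786, -0.03062801, -0.01942229]), 'grip_force': 0.0, 'finger_gap': 0.9980013475172957} 0.0187
side 358.94127174883226 358.94127174883226 261.47672278095223 184.76443398508297 [[0.949, -0.314, 0.026], [-0.11, -0.406, -0.907], [0.295, 0.858, -0.42]] [-0.38735638  0.23172019  0.75313821]
top 468.56247669664697 468.56247669664697 256.92159855060726 187.29811493655254 [[0.023, -1.0, 0.018], [-0.995, -0.025, -0.093], [0.094, -0.016, -0.995]] [0.18010926 0.48778734 1.25096556]
```

View pics/side0.png

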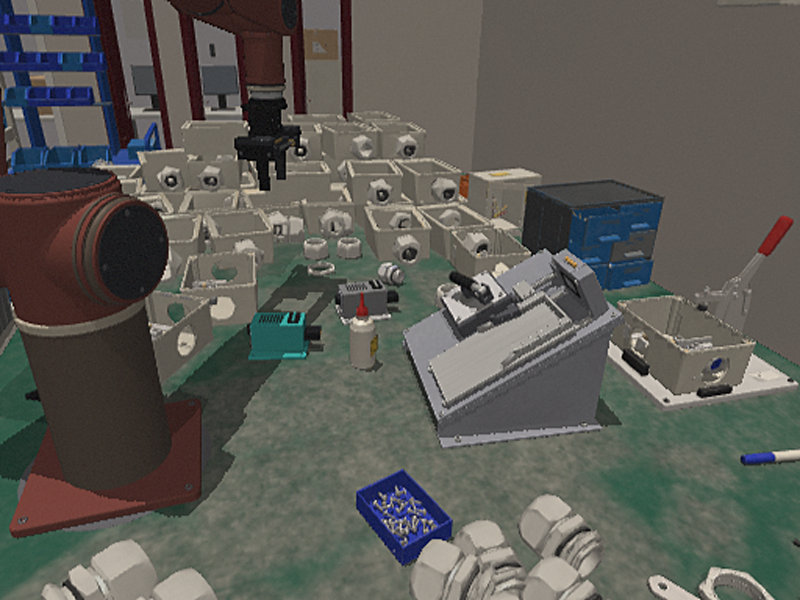

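View pics/top0.png

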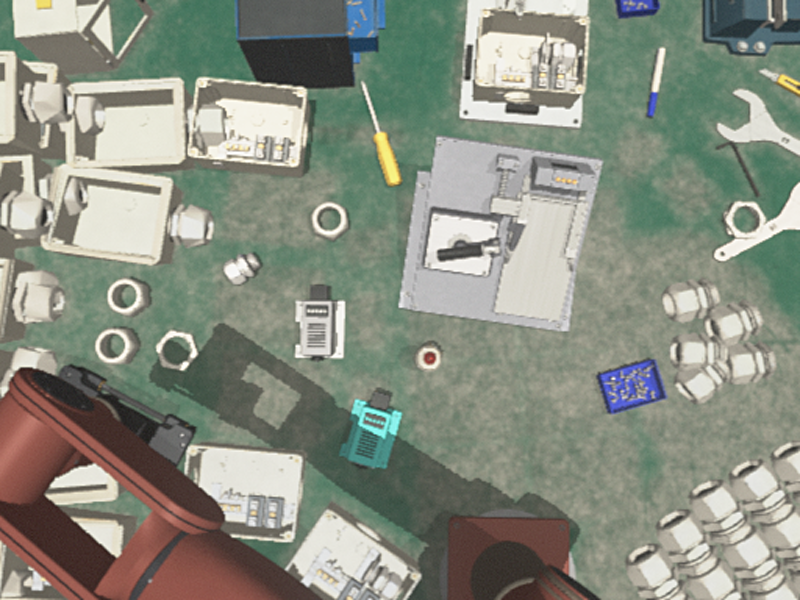

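```bash
cat > h.py <<'E'
import numpy as np,cv2
from scipy.optimize import least_squares
def ray(c,u,v,fish=False):
    a=np.array([(u-c["cx"])/c["fx"],(v-c["cy"])/c["fy"]])
    if fish:
        r=np.hypot(*a); d=np.r_[a*np.sin(r)/r,np.cos(r)]
    else: d=np.r_[a,1]
    R=np.array(c["R"]); return -R.T@c["t"],R.T@d
def onz(c,u,v,z,fish=False):
    o,d=ray(c,u,v,fish); return o+d*(z-o[2])/d[2]
def proj(c,X,fish=False):
    p=np.atleast_2d(X)@np.array(c["R"]).T+c["t"]
    if fish:
        r=np.hypot(p[:,0],p[:,1]); th=np.arctan2(r,p[:,2]); s=(th/r)[:,None]
    else: s=1/p[:,2:]
    return p[:,:2]*s*[c["fx"],c["fy"]]+[c["cx"],c["cy"]]
E
python3 - <<'E'
from h import *; from rig import capture
t=np.load("top0.npz"); s=1/1.5625
for n,u,v,z in [("mod rl",295,357,.005),("mod rr",341,358,.005),("mod fr",345,302,.005),("mod fl",299,301,.005),("plug",320,288,.03),("nut/gland?",241,267,.02),("oil",429,357,.139),("stand ll",400,307,0),("stand lr",569,330,0),("tray ll",496,314,.06),("tray lr",562,323,.06),("hub",460,243,.15),("hinge?",440,255,.16),("head",560,175,.25)]:
    print(n,onz(t,u*s,v*s,z).round(3))
w=capture("wrist"); print({k:np.round(w[k],3).tolist() for k in w if k!="image"})
a=t["image"][80:216,245:395]; cv2.imwrite("pics/a.png",cv2.resize(a[:,:,::-1],(660,598),interpolation=cv2.INTER_CUBIC))
E
```

```text
mod rl [0.368 0.374 0.005]
mod rr [0.368 0.294 0.005]
mod fr [0.466 0.29  0.005]
mod fl [0.466 0.371 0.005]
plug [0.487 0.332 0.03 ]
nut/gland? [0.521 0.472 0.02 ]
oil [0.372 0.148 0.139]
stand ll [0.46  0.193 0.   ]
stand lr [ 0.426 -0.106  0.   ]
tray ll [0.448 0.032 0.06 ]
tray lr [ 0.435 -0.079  0.06 ]
hub [0.552 0.104 0.15 ]
hinge? [0.531 0.135 0.16 ]
head [ 0.639 -0.031  0.25 ]
{'fx': 297.319, 'fy': 297.319, 'cx': 247.695, 'cy': 190.359, 'R': [[0.443, 0.897, -0.002], [0.856, -0.422, 0.3], [0.268, -0.135, -0.954]], 't': [-0.624, -0.037, 0.392]}
```

View pics/a.png

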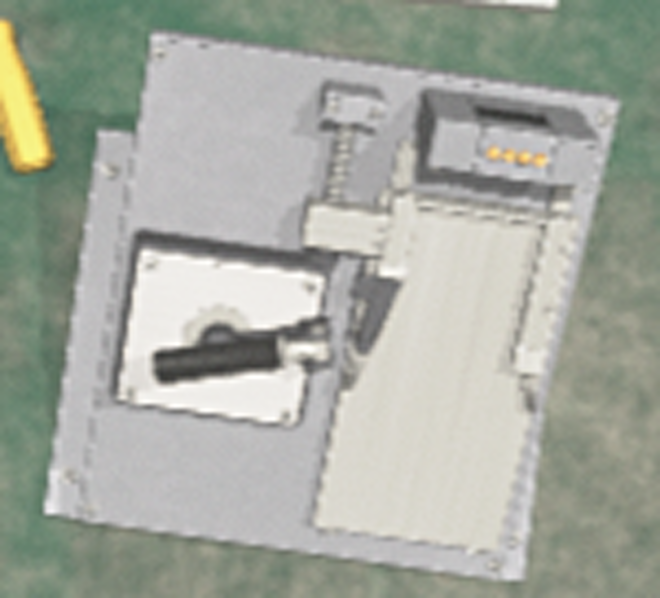

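Call:
step_arm(commands="87 -27 -27 -4 0;87 -27 -27 -4 0;87 -27 -27 -4 0;87 -27 -27 -4 0;87 -27 -27 -4 0;87 -27 -27 -4 0;87 -27 -27 -4 0;87 -27 -27 -4 0")

```text
time_s: 0.82
position: [0.3748, 0.2693, 0.2545]
orientation: [0.227, 0.974, -0.0, 0.0]
force: [0.9, -1.1, 0.9]
finger_gap: 1.001
grip_force: 0.0
```

Call:
step_arm(commands="87 -27 -27 0 0;87 -27 -27 0 0;87 0 0 0 -0.11;87 0 0 0 -0.11;87 0 0 0 -0.11;87 0 0 0 -0.08;87 0 0 0 0;87 0 0 0 0")

```text
time_s: 1.48
position: [0.3992, 0.1986, 0.2544]
orientation: [0.026, 1.0, -0.0, -0.0]
force: [0.7, -0.6, 0.6]
finger_gap: 1.001
grip_force: 0.0
```

```bash
python3 - <<'E'
from rig import state,capture
from h import *
s=state();print(s["position"],s["orientation"],s["time_s"],s["qpos"].round(2))
c=capture("wrist"); np.savez("w1.npz",**c)
cv2.imwrite("pics/w1.png",cv2.resize(c["image"][:,:,::-1],(800,600),interpolation=cv2.INTER_CUBIC))
E
```

```text
[0.39918539 0.19863847 0.25436267] [ 2.57139903e-02  9.99669329e-01 -4.04861684e-05 -1.44757970e-04] 1.4833 [ 0.28 -0.24  1.93  0.    1.46 -1.23]
```

View pics/w1.png

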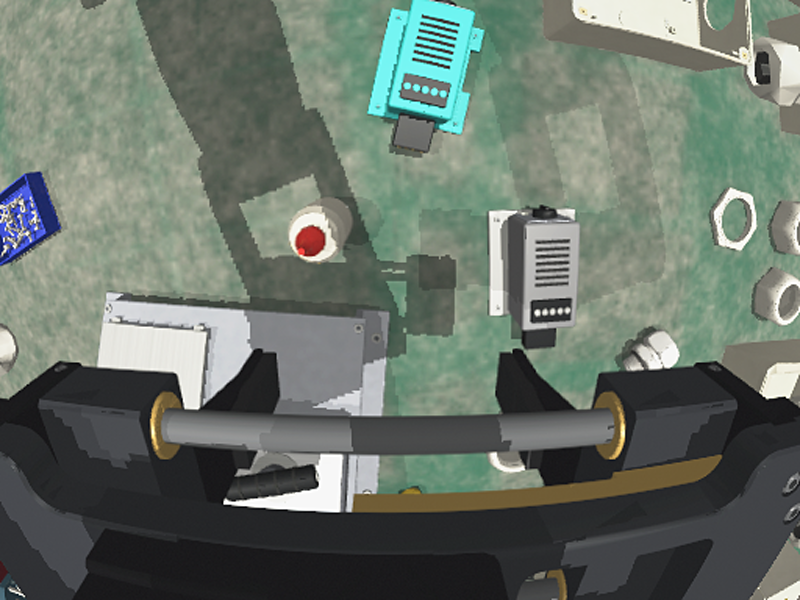

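Call:
step_arm(commands="87 0 0 -35 0;87 0 0 -35 0;87 -35 -13 0 0;87 -35 -13 0 0;87 -35 -13 0 0;87 -35 -13 0 0;87 -35 -13 0 0;87 -35 -13 0 0")

```text
time_s: 2.2
position: [0.6067, 0.1099, 0.3242]
orientation: [0.025, 1.0, 0.0, -0.0]
force: [0.4, 1.0, 0.6]
finger_gap: 1.005
grip_force: 0.0
```

Call:
step_arm(commands="87 -35 -13 0 0;87 -35 -13 0 0;87 0 0 0 0;87 0 0 0 0")

```text
time_s: 2.53
position: [0.6745, 0.0801, 0.3213]
orientation: [0.026, 1.0, -0.0, -0.002]
force: [-0.6, 0.2, -0.3]
finger_gap: 1.001
grip_force: 0.0
```

```bash
python3 - <<'E'
from rig import state,capture
from h import *
s=state();print(s["position"],s["orientation"],s["time_s"],s["qpos"].round(2))
c=capture("wrist"); np.savez("w2.npz",**c)
cv2.imwrite("pics/w2.png",cv2.resize(c["image"][:,:,::-1],(800,600),interpolation=cv2.INTER_CUBIC))
w=np.load("w1.npz")
for n,u,v,z in [("rr",488,210,.005),("rl",576,209,.005),("fr",493,317,.005),("topfl",580,297,.064),("plugl",523,347,.035),("plugr",555,347,.035)]: print(n,onz(w,u*.64,v*.64,z,True).round(4))
E
```

```text
[0.67454602 0.08014813 0.32133015] [ 2.61254534e-02  9.99656033e-01 -6.78693465e-05 -2.29582554e-03] 2.5333 [ 0.    0.31  1.23 -0.    1.6  -1.52]
rr [0.3682 0.2908 0.005 ]
rl [0.3684 0.377  0.005 ]
fr [0.4709 0.2962 0.005 ]
topfl [0.4355 0.3595 0.064 ]
plugl [0.4909 0.319  0.035 ]
plugr [0.4934 0.351  0.035 ]
```

View pics/w2.png

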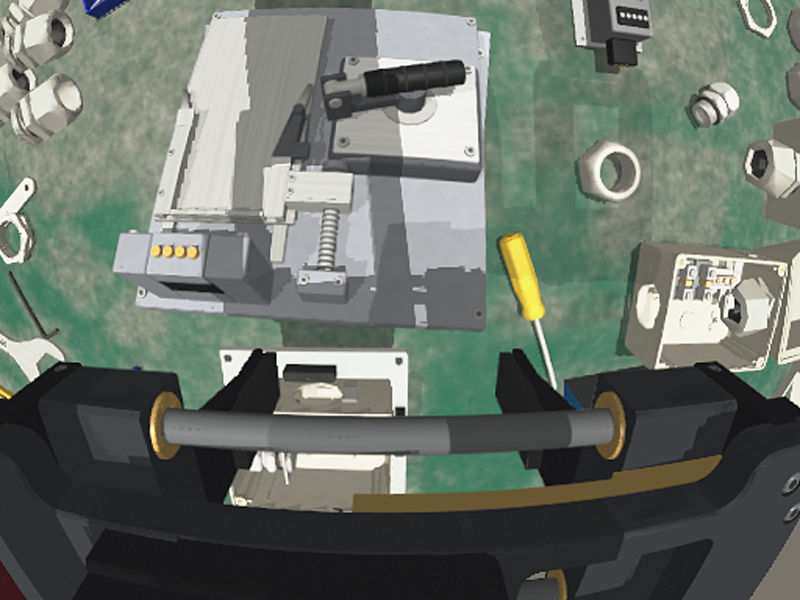

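```bash
python3 - <<'E'
from h import *
a=np.load("side0.npz")["image"][155:287,255:400]; cv2.imwrite("pics/b.png",cv2.resize(a[:,:,::-1],None,fx=4.5,fy=4.5,interpolation=cv2.INTER_CUBIC))
E
```

```text
(no output)
```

View pics/b.png

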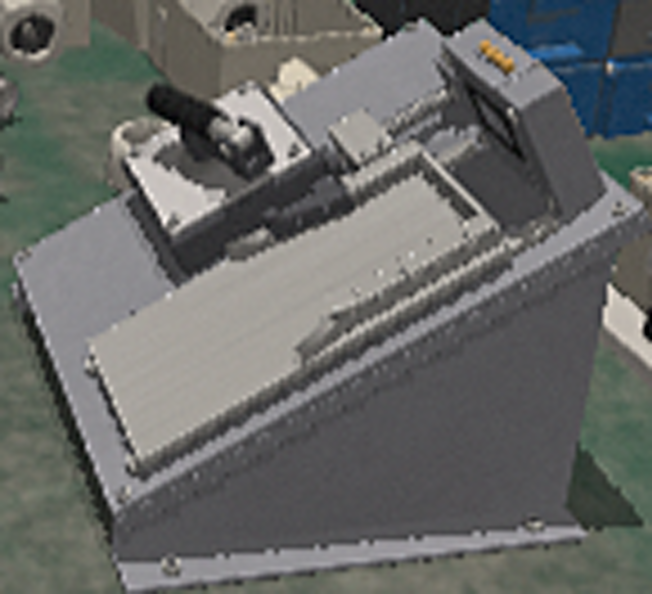

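```bash
cat > m.py <<'E'
from h import *
S,T,W=[dict(np.load(f)) for f in("side0.npz","top0.npz","w2.npz")]
P={"trayLL":[(92,347),(313,527),(328,15)],"trayLR":[(143,463),(513,553),(204,16)],
"gLL":[(125,162),(117,402),(476,60)],"gLR":[(175,238),(297,425),(347,57)],"gUR":[(312,153),(325,268),(332,158)],"gUL":[(255,82),(140,240),(479,168)],
"hend":[(160,98),(160,362),(463,72)],"hinge":[(243,150),(318,340),(338,96)]}
def tri(obs):
    pix=[np.array(obs[0])/4.5+[255,155],np.array(obs[1])/np.array([4.4,4.397])+[245,80],np.array(obs[2])*.64]
    f=lambda X:np.r_[proj(S,X)[0]-pix[0],proj(T,X)[0]-pix[1],proj(W,X,True)[0]-pix[2]]
    r=least_squares(f,[.5,.05,.1]); return r.x,r.fun
E
python3 - <<'E'
from m import *
Q={}
for k in P:
    Q[k],e=tri(P[k]); print(k,Q[k].round(4),e.round(1))
d=Q["gLL"]+Q["gUL"]-Q["gLR"]-Q["gUR"]; u=Q["gUL"]+Q["gUR"]-Q["gLL"]-Q["gLR"]; t=Q["trayLL"]-Q["trayLR"]
for v in(d,t): print("yaw",np.arctan2(-v[0],v[1]),np.linalg.norm(v),v[2])
print("u",np.arctan2(u[1],u[0]),np.degrees(np.arctan2(u[2],np.hypot(u[0],u[1]))),np.linalg.norm(u)/2)
E
```

```text
trayLL [0.4525 0.0363 0.0546] [-1.1 -0.1 -0.5 -0.7 -0.5  0.3]
trayLR [ 0.437  -0.0816  0.0628] [-0.3 -0.1 -0.7  0.2 -0.5  0.4]
gLL [0.515  0.1586 0.1067] [-1.7 -1.1 -0.7  0.6 -0.9  1.1]
gLR [0.5073 0.0553 0.1054] [-0.9 -0.1 -1.2 -0.5 -0.8  0.2]
gUR [0.5896 0.0452 0.1519] [ 1.6  0.1 -0.5 -0.1  0.1 -0.7]
gUL [0.6021 0.1492 0.1516] [ 0.7 -0.1 -0.5  0.2 -0.1 -0.2]
hend [0.5327 0.1395 0.1541] [ 0.  -0.6 -1.6  0.3 -0.8  0.2]
hinge [0.5467 0.0518 0.1568] [ 0.4 -0.1 -1.5  0.4 -0.6  0.1]
yaw -0.0966342388984625 0.20824265616161858 0.0008970673645896377
yaw -0.13059798905291453 0.11926333979168811 -0.00815463408916215
u -0.11447054131706202 28.217010146644647 0.09673995839986496
```

```bash
cat >> m.py <<'E'
psi=-0.113; H=np.array([.578,-.038,.136]); c30,s30=np.cos(np.pi/6),.5
def axes(psi):
    a=np.array([np.cos(psi),np.sin(psi),0]); s=a*c30+[0,0,s30]; n=-a*s30+[0,0,c30]
    return s,np.array([-np.sin(psi),np.cos(psi),0]),n
def tw(p,psi=psi,H=H): return H+np.atleast_2d(p)/1e3@np.array(axes(psi))
E
python3 - <<'E'
from m import *
L=[[(-155,-56,0),(-155,56,0),(56,56,0),(56,-56,0),(-155,-56,0)],[(-20,-36,11.5),(52,-36,11.5)],[(16,36,11.5),(52,36,11.5)],[(52.5,-43,8),(52.5,43,8)],
[(-60,-52,5),(-35,-43.5,5),(50,-43.5,5)],[(-60,52,5),(-35,43.5,5)]]
def draw(img,f):
    for l in L:
        p=np.concatenate([np.linspace(a,b,8) for a,b in zip(l,l[1:])]); q=f(tw(p))
        cv2.polylines(img,[(q*16).astype(np.int32).reshape(-1,1,2)],False,(0,0,255),1,cv2.LINE_AA,4)
    return img
w=np.ascontiguousarray(W["image"][0:200,60:330,::-1]); w=cv2.resize(w,None,fx=2.9,fy=2.9,interpolation=cv2.INTER_CUBIC)
w=draw(w,lambda X:(proj(W,X,True)-[60,0])*2.9)
cv2.imwrite("pics/o.png",w)
E
```

```text
(no output)
```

View pics/o.png

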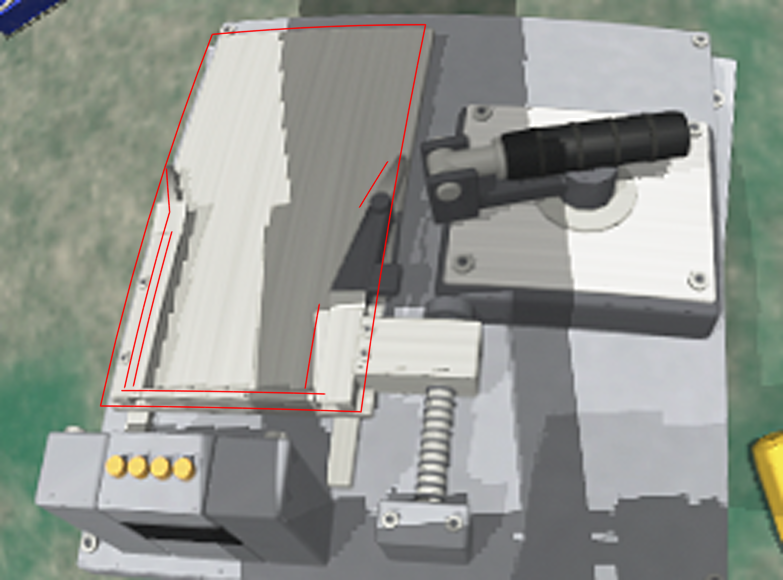

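```bash
python3 - <<'E'
from m import *
o=[((-155,-56,0),(214,36)),((-155,56,0),(430,31)),((52,-36,11.5),(150,388)),((52,36,11.5),(314,394)),((56,-56,0),(105,408)),((56,56,0),(369,411))]
sd=[((-155,56,0),(92,347)),((-155,-56,0),(143,463))]; tp=[((-155,56,0),(313,527)),((-155,-56,0),(513,553))]
def f(p):
    X=lambda l:tw([a for a,_ in l],p[3],p[:3]); Y=lambda l:np.array([b for _,b in l],float)
    return np.r_[(proj(W,X(o),True)-(Y(o)/2.9+[60,0])).ravel(),(proj(S,X(sd))-(Y(sd)/4.5+[255,155])).ravel(),(proj(T,X(tp))-(Y(tp)/4.4+[245,80])).ravel()]
r=least_squares(f,[*H,psi],loss="soft_l1"); print(r.x.round(4),f(r.x).reshape(-1,2).round(1).tolist())
p=r.x; s,y,n=axes(p[3])
for k in ("gLL","gLR","gUR","gUL","hinge","hend"):
    d=(tri(P[k])[0]-p[:3])*1e3; print(k,[round(float(d@v),1) for v in (s,y,n)])
E
```

```text
[ 0.5795 -0.0355  0.1341 -0.1071] [[0.7, 0.4], [-0.3, -1.4], [-3.0, 0.2], [-0.2, -1.2], [1.1, 0.2], [-0.0, 0.8], [-1.0, -0.4], [-0.0, 0.7], [0.3, -0.5], [-3.1, -0.8]]
gLL [-87.3, 186.1, 18.7]
gLR [-84.9, 82.6, 15.8]
gUR [10.1, 81.3, 14.7]
gUL [11.0, 186.1, 13.8]
hinge [-25.0, 83.3, 40.6]
hend [-46.6, 169.0, 49.9]
```

Call:
step_arm(commands="87 30 26.5 0 0;87 30 26.5 0 0;87 30 26.5 0 0;87 30 26.5 0 0;87 30 26.5 0 0;87 30 26.5 0 0;87 30 26.5 0 0;87 30 26.5 0 0")

```text
time_s: 3.25
position: [0.4413, 0.3061, 0.3259]
orientation: [0.024, 1.0, 0.001, 0.001]
force: [0.6, 0.6, -0.2]
finger_gap: 1.001
grip_force: 0.0
```

Call:
step_arm(commands="87 30 26.5 0 -0.06;87 0 0 40 0;87 0 0 40 0;87 0 0 40 0;87 0 0 40 0;87 0 0 20 0;87 0 0 0 0;87 0 0 0 0")

```text
time_s: 3.92
position: [0.4143, 0.3326, 0.1449]
orientation: [-0.006, 1.0, -0.0, -0.0]
force: [0.9, 0.1, 1.5]
finger_gap: 1.003
grip_force: 0.0
```

```bash
python3 - <<'E'
from rig import state,capture
from h import *
s=state();print(s["position"],s["orientation"],s["time_s"])
c=capture("wrist"); np.savez("w3.npz",**c)
cv2.imwrite("pics/w3.png",cv2.resize(c["image"][60:330,120:480,::-1],(800,600),interpolation=cv2.INTER_CUBIC))
E
```

```text
[0.41433145 0.33262532 0.14488616] [-5.91615262e-03  9.99982407e-01 -1.54670014e-04 -4.00133137e-04] 3.9167
```

View pics/w3.png

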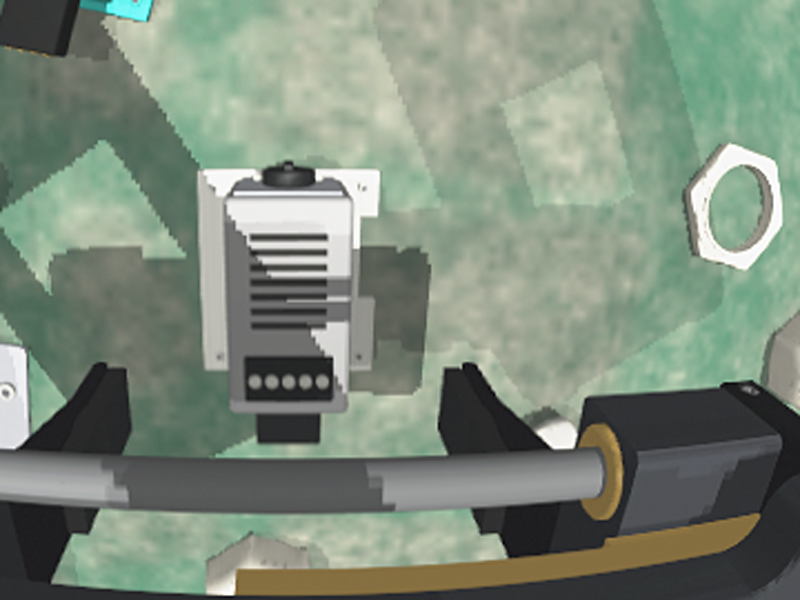

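```bash
python3 - <<'E'
from h import *
w=np.load("w3.npz")
for n,u,v,z in [("rr",198,170,.005),("rl",381,170,.005),("fr",205,370,.005),("fl",374,370,.005),("plugr",258,442,.038),("plugl",320,442,.038),("toprr",228,195,.06),("toprl",351,195,.06)]: print(n,onz(w,u/2.222+120,v/2.222+60,z,True).round(4))
E
```

```text
rr [0.3695 0.292  0.005 ]
rl [0.3684 0.3765 0.005 ]
fr [0.4697 0.2931 0.005 ]
fl [0.4688 0.3783 0.005 ]
plugr [0.4917 0.3209 0.038 ]
plugl [0.4914 0.3501 0.038 ]
toprr [0.3723 0.3105 0.06  ]
toprl [0.3717 0.3572 0.06  ]
```

Call:
step_arm(commands="87 0 2.5 40 0;87 0 0 40 0;87 0 0 25 0;87 0 0 15 0;87 0 0 0 0;45 0 0 0 0;45 0 0 0 0;45 0 0 0 0", force=25)

```text
time_s: 4.63
position: [0.418, 0.3364, 0.0276]
orientation: [-0.006, 1.0, 0.001, 0.002]
force: [0.0, 0.7, -0.2]
finger_gap: 0.851
grip_force: 0.0
```

Call:
step_arm(commands="45 0 0 0 0;45 0 0 0 0;45 0 0 0 0;45 0 0 -10 0;45 0 0 -20 0;45 0 0 -35 0;45 0 0 -40 0;45 0 0 -40 0")

```text
time_s: 5.3
position: [0.4143, 0.3342, 0.1701]
orientation: [-0.006, 1.0, -0.001, -0.002]
force: [0.8, 1.1, -4.0]
finger_gap: 0.575
grip_force: 25.0
```

Call:
step_arm(commands="45 0 0 -35 0;45 0 0 -25 0;45 -5.4 -36 0 0;45 -5.4 -36 0 0;45 -5.4 -36 0 0;45 -5.4 -36 0 0;45 -5.4 -36 0 0;45 -5.4 -36 0 0")

```text
time_s: 5.97
position: [0.4498, 0.1178, 0.2295]
orientation: [-0.006, 1.0, -0.0, -0.0]
force: [0.8, 0.5, -3.3]
finger_gap: 0.576
grip_force: 25.0
```

Call:
step_arm(commands="45 -5.4 -36 0 0;45 -5.4 -36 0 0;45 -5.4 -36 0 0;45 -5.4 -35 0 0;45 0 0 0 0.06;45 0 0 0 0.057;45 0 0 0 0;45 0 0 0 0")

```text
time_s: 6.63
position: [0.4733, -0.0233, 0.2293]
orientation: [0.052, 0.999, 0.0, -0.001]
force: [0.5, 1.3, -3.6]
finger_gap: 0.57
grip_force: 25.0
```

```bash
python3 - <<'E'
from rig import state,capture
from m import *
s=state();print(s["position"],s["orientation"],s["time_s"],s["force"])
c=capture("wrist"); np.savez("w4.npz",**c)
cv2.imwrite("pics/w4.png",cv2.resize(c["image"][:,:,::-1],(800,600),interpolation=cv2.INTER_CUBIC))
p=np.array([.5795,-.0355,.1341]); 
print((proj(c,tw([(-155,-56,0),(-155,56,0)],-.107,p),True)/.64).round(0))
E
```

```text
[ 0.47325054 -0.02330841  0.22928831] [ 5.22174485e-02  9.98635570e-01  1.17618574e-04 -5.67672922e-04] 6.6333 [ 0.51176848  1.28526368 -3.59261809]
[[311. 232.]
 [463. 233.]]
```

View pics/w4.png

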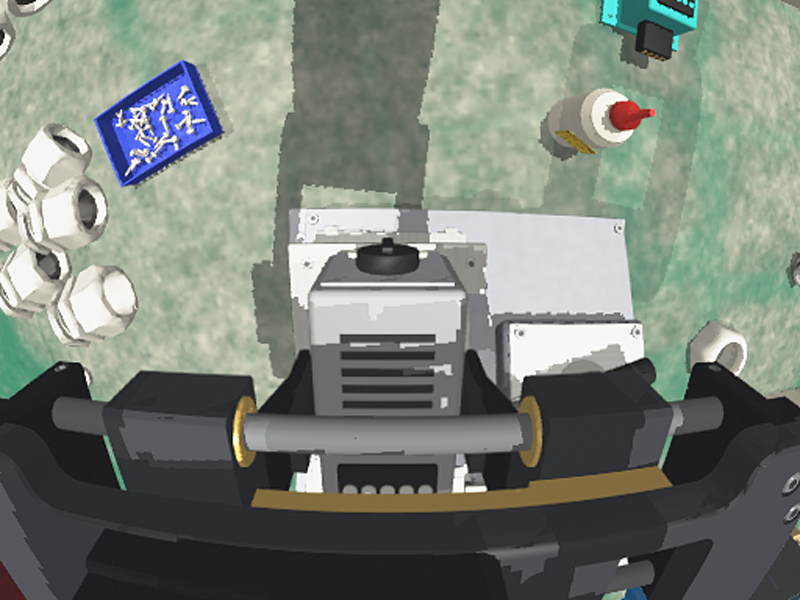

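Call:
step_arm(commands="45 0 -0.8 35 0;45 0 0 30 0;45 0 0 20 0;45 0 0 8 0;45 0 0 0 0;45 0 0 5 0;45 0 0 5 0;45 0 0 0 0", force=12)

```text
time_s: 7.35
position: [0.4728, -0.0236, 0.1269]
orientation: [0.052, 0.999, 0.0, -0.001]
force: [-4.4, 0.8, -0.1]
finger_gap: 0.572
grip_force: 12.0
```

Call:
step_arm(commands="45 0 0 4 0;45 0 0 4 0;45 0 0 4 0;45 0 0 0 0")

```text
time_s: 7.68
position: [0.4742, -0.024, 0.1153]
orientation: [0.052, 0.999, -0.0, 0.0]
force: [-2.6, 0.8, -2.1]
finger_gap: 0.576
grip_force: 12.0
```

Call:
step_arm(commands="45 0 0 4 0;45 0 0 4 0;45 0 0 2 0;45 0 0 0 0")

```text
time_s: 8.02
position: [0.4763, -0.0243, 0.1073]
orientation: [0.053, 0.999, -0.0, 0.003]
force: [-3.8, 1.8, 9.9]
finger_gap: 0.576
grip_force: 12.0
```

```bash
python3 - <<'E'
from rig import state,capture
from m import *
s=state();print(s["position"],s["force"],s["moment"])
a=capture("side"); c=capture("wrist")
i=cv2.resize(a["image"][150:290,250:400,::-1],(428,400),interpolation=cv2.INTER_CUBIC); j=cv2.resize(c["image"][100:330,160:360,::-1],(348,400))
cv2.imwrite("pics/v5.png",np.hstack([i,j]))
E
```

```text
[ 0.47628837 -0.0243255   0.10729984] [-3.80330945  1.84753737  9.93010034] [ 0.19114647  0.63901444 -0.05081632]
```

View pics/v5.png

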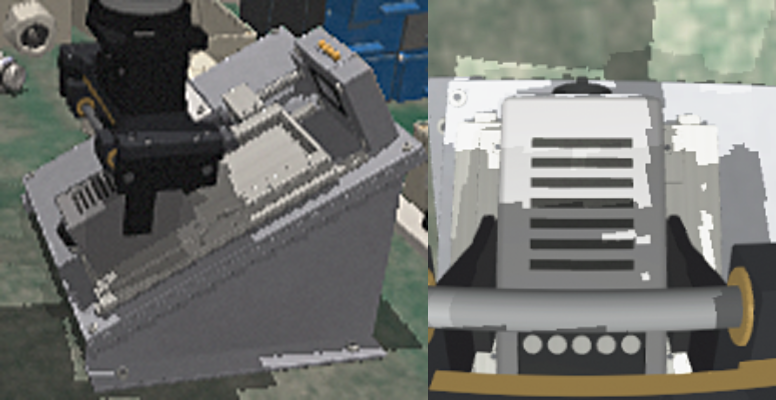

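Call:
step_arm(commands="45 0 0 -1.5 0;45 -4 0 -2.3 0;45 -4 0 -2.3 0;45 -4 0 -2.3 0;45 0 0 0 0", force=18)

```text
time_s: 8.53
position: [0.4867, -0.0256, 0.1135]
orientation: [0.053, 0.999, -0.0, 0.0]
force: [-1.5, 0.5, 0.6]
finger_gap: 0.575
grip_force: 18.0
```

Call:
step_arm(commands="45 -5.2 0 -3 0;45 -5.2 0 -3 0;45 -5.2 0 -3 0;45 0 0 0 0")

```text
time_s: 8.87
position: [0.502, -0.0268, 0.1223]
orientation: [0.053, 0.999, 0.0, 0.0]
force: [-1.3, 1.5, 2.9]
finger_gap: 0.573
grip_force: 18.0
```

Call:
step_arm(commands="45 -5.2 0 -3 0;45 -5.2 0 -3 0;45 -5.2 0 -3 0;45 0 0 0 0")

```text
time_s: 9.2
position: [0.5151, -0.0283, 0.1302]
orientation: [0.053, 0.999, 0.0, -0.002]
force: [-7.9, 2.1, 1.4]
finger_gap: 0.574
grip_force: 18.0
```

Call:
step_arm(commands="45 -5.2 0 -3 0;45 -5.2 0 -3 0;45 -5.2 0 -3 0;45 0 0 0 0", force=25)

```text
time_s: 9.53
position: [0.5308, -0.03, 0.1393]
orientation: [0.053, 0.999, 0.0, -0.002]
force: [-8.4, 2.1, 1.0]
finger_gap: 0.573
grip_force: 25.0
```

```bash
python3 - <<'E'
from rig import state
s=state();print(s["position"],s["force"],s["moment"])
E
```

```text
[ 0.53083793 -0.0300008   0.1392874 ] [-8.42692918  2.12735296  0.97254951] [ 0.32919097  1.20098194 -0.15355472]
```

Call:
step_arm(commands="45 -5.2 0 -3 0;45 -5.2 0 -3 0;45 -5.2 0 -3 0;45 0 0 0 0")

```text
time_s: 9.87
position: [0.5469, -0.0318, 0.1485]
orientation: [0.053, 0.999, 0.0, -0.002]
force: [-6.2, 0.7, 1.1]
finger_gap: 0.572
grip_force: 25.0
```

Call:
step_arm(commands="45 -2.6 0 -1.5 0;45 0 0 0 0")

```text
time_s: 10.03
position: [0.5485, -0.0319, 0.1495]
orientation: [0.053, 0.999, 0.0, -0.003]
force: [-9.4, 0.6, 1.5]
finger_gap: 0.574
grip_force: 25.0
```

Call:
step_arm(commands="45 -2.6 0 -1.5 0;45 0 0 0 0")

```text
time_s: 10.2
position: [0.5509, -0.0322, 0.151]
orientation: [0.053, 0.999, 0.0, -0.003]
force: [-8.8, 2.1, 1.5]
finger_gap: 0.572
grip_force: 25.0
```

Call:
step_arm(commands="45 -1.7 0 -1 0;45 0 0 0 0")

```text
time_s: 10.37
position: [0.5524, -0.0324, 0.1519]
orientation: [0.053, 0.999, 0.0, -0.003]
force: [-9.0, 1.1, 2.2]
finger_gap: 0.578
grip_force: 25.0
```

Call:
step_arm(commands="45 -1.7 0 -1 0;45 0 0 0 0")

```text
time_s: 10.53
position: [0.554, -0.0326, 0.1528]
orientation: [0.053, 0.999, 0.0, -0.003]
force: [-9.6, 1.4, 1.6]
finger_gap: 0.572
grip_force: 25.0
```

Call:
step_arm(commands="45 -1.7 0 -1 0;45 0 0 0 0")

```text
time_s: 10.7
position: [0.5557, -0.0328, 0.1538]
orientation: [0.053, 0.999, 0.0, -0.003]
force: [-10.2, 1.4, 1.6]
finger_gap: 0.573
grip_force: 25.0
```

Keep pushing until the end stop shows as a force rise.

Call:
step_arm(commands="45 -1.7 0 -1 0;45 -1.7 0 -1 0;45 0 0 0 0", force=30)

```text
time_s: 10.95
position: [0.5593, -0.0331, 0.1559]
orientation: [0.053, 0.999, 0.0, -0.003]
force: [-8.9, 1.0, 1.4]
finger_gap: 0.573
grip_force: 30.0
```

Call:
step_arm(commands="45 -1.7 0 -1 0;45 -1.7 0 -1 0;45 0 0 0 0")

```text
time_s: 11.2
position: [0.5637, -0.0336, 0.1583]
orientation: [0.053, 0.999, 0.0, -0.001]
force: [-4.9, 0.8, 0.3]
finger_gap: 0.576
grip_force: 30.0
```

Call:
step_arm(commands="45 -1.3 0 -0.75 0;45 0 0 0 0")

```text
time_s: 11.37
position: [0.565, -0.0337, 0.1591]
orientation: [0.053, 0.999, 0.0, -0.001]
force: [-5.6, 1.4, 0.6]
finger_gap: 0.573
grip_force: 30.0
```

Call:
step_arm(commands="45 -1.3 0 -0.75 0;45 0 0 0 0")

```text
time_s: 11.53
position: [0.5651, -0.0337, 0.1592]
orientation: [0.053, 0.999, 0.0, -0.003]
force: [-8.9, 1.5, 2.2]
finger_gap: 0.575
grip_force: 30.0
```

Call:
step_arm(commands="45 2.6 0 1.5 0;45 1.7 0 1 0;45 0 0 0 0")

```text
time_s: 11.78
position: [0.5634, -0.0336, 0.158]
orientation: [0.053, 0.999, -0.0, 0.001]
force: [-0.4, 1.8, -1.0]
finger_gap: 0.565
grip_force: 30.0
```

Call:
step_arm(commands="45 1.7 0 1 0;45 1.7 0 1 0;45 0 0 0 0")

```text
time_s: 12.03
position: [0.5608, -0.0333, 0.1566]
orientation: [0.053, 0.999, 0.0, 0.002]
force: [3.7, 1.1, -0.6]
finger_gap: 0.576
grip_force: 30.0
```

Call:
step_arm(commands="45 1.7 0 1 0;45 1.7 0 1 0;45 0 0 0 0")

```text
time_s: 12.28
position: [0.5601, -0.0333, 0.1566]
orientation: [0.053, 0.999, -0.0, 0.005]
force: [9.5, 0.3, 3.1]
finger_gap: 0.567
grip_force: 30.0
```

Call:
step_arm(commands="45 -3 0 -1.5 0;45 0 0 0 0;68 0 0 0 0;68 0 0 0 0;68 0 0 0 0;68 0 0 -5 0;68 0 0 -10 0;68 0 0 -20 0")

```text
time_s: 12.95
position: [0.5573, -0.0329, 0.1887]
orientation: [0.053, 0.999, 0.0, -0.003]
force: [-0.7, 0.2, -0.1]
finger_gap: 0.776
grip_force: 0.0
```

Call:
step_arm(commands="68 0 0 -30 0;68 10 0 -40 0;68 10 0 -30 0;45 0 0 0 0.12;45 0 0 0 0.12;45 0 0 0 0.12;45 0 0 0 0.12;45 0 0 0 0.12")

```text
time_s: 13.62
position: [0.5393, -0.0311, 0.2916]
orientation: [0.348, 0.937, -0.0, 0.0]
force: [-0.0, -0.1, -0.5]
finger_gap: 0.544
grip_force: 0.0
```

Call:
step_arm(commands="45 0 0 0 0.12;45 0 0 0 0.12;45 0 0 0 0.12;45 0 0 0 0.12;45 0 0 0 0.12;45 0 0 0 0.12;45 0 0 0 0.12;45 0 0 0 0")

```text
time_s: 14.28
position: [0.5393, -0.0311, 0.2914]
orientation: [0.7, 0.714, 0.0, 0.0]
force: [0.3, 0.1, -0.4]
finger_gap: 0.52
grip_force: 0.0
```

```bash
cat > k.py <<'E'
from m import *
H=np.array([.5795,-.0355,.1341]); psi=-.107
s,y,n=axes(psi); hub=H+(-37.8*s+134*y+15.7*n)/1e3
def pt(th,phi,r):  # th: arm angle from s, ccw; point on handle
    xc=np.cos(th)*s+np.sin(th)*y
    return hub+.055*xc+.030*n+r*(-xc*np.cos(phi)+n*np.sin(phi))
E
python3 - <<'E'
from k import *; from rig import state,capture
st=state(); print(st["position"],st["orientation"],st["time_s"],st["force"])
th=np.radians(-75.9)
for phi in (0,.08,.2): print(phi,pt(th,phi,.08).round(4),pt(th,phi,.092).round(4))
print("hinge",pt(th,0,0).round(4),"hub",hub.round(4))
d=pt(th,0,.08)-pt(th,0,0); print("handle az",np.degrees(np.arctan2(d[1],d[0])),d.round(4))
# check against dark sleeve in a fresh top/side image
for nm in("side","top"):
    c=capture(nm); np.savez(nm+"6.npz",**c)
    for phi in(0,.1,.2):
        q=proj(c,np.array([pt(th,phi,r) for r in(.03,.05,.07,.09,.1)])); print(nm,phi,q.round(0).tolist(),[int(c["image"][int(round(v)),int(round(u))].sum()) for u,v in q])
E
```

```text
[ 0.53934524 -0.03110697  0.29140676] [6.99735393e-01 7.14402030e-01 1.39832414e-04 3.16382540e-04] 14.2833 [ 0.28933179  0.0771905  -0.36291755]
0 [0.5359 0.1283 0.1517] [0.5346 0.1402 0.1503]
0.08 [0.5327 0.1284 0.1573] [0.531  0.1403 0.1567]
0.2 [0.5282 0.1276 0.1657] [0.5257 0.1393 0.1663]
hinge [0.5444 0.0494 0.1615] hub [0.5535 0.1021 0.1288]
handle az 96.14174303776842 [-0.0085  0.0789 -0.0097]
side 0 [[303.0, 184.0], [299.0, 182.0], [295.0, 179.0], [291.0, 178.0], [290.0, 177.0]] [294, 76, 102, 73, 76]
side 0.1 [[302.0, 183.0], [298.0, 180.0], [294.0, 177.0], [290.0, 175.0], [288.0, 174.0]] [315, 110, 82, 82, 241]
side 0.2 [[302.0, 182.0], [298.0, 179.0], [293.0, 176.0], [289.0, 173.0], [287.0, 171.0]] [380, 92, 109, 219, 261]
top 0 [[305.0, 160.0], [297.0, 160.0], [288.0, 161.0], [280.0, 162.0], [276.0, 162.0]] [215, 221, 247, 320, 661]
top 0.1 [[305.0, 160.0], [297.0, 161.0], [289.0, 162.0], [280.0, 163.0], [276.0, 164.0]] [215, 232, 268, 336, 665]
top 0.2 [[305.0, 160.0], [297.0, 162.0], [289.0, 163.0], [281.0, 165.0], [277.0, 165.0]] [215, 207, 200, 170, 666]
```

```bash
python3 - <<'E'
from k import *
def g(c,X,f): 
    q=proj(c,X,f).astype(np.float32); return cv2.remap(c["image"].astype(np.float32).sum(2),q[:,0].copy(),q[:,1].copy(),cv2.INTER_LINEAR).ravel()
def score(th,phi,cams):
    out=0
    for c,f in cams:
        cam=-np.array(c["R"]).T@c["t"]; ax=pt(th,phi,.09)-pt(th,phi,.03); v=np.cross(ax,cam-pt(th,phi,.06)); v/=np.linalg.norm(v)
        P0=np.array([pt(th,phi,r) for r in np.linspace(.028,.088,20)])
        out+=sum(g(c,P0+v*o,f).mean() for o in(-.013,.013,-.015,.015))/4-sum(g(c,P0+v*o,f).mean() for o in(-.006,0,.006))/3
    return out
for nm,cams in [("w",[(W,True)]),("s",[(S,False)]),("ws",[(W,True),(S,False)]),("wst",[(W,True),(S,False),(T,False)])]:
    b=sorted([(score(np.radians(t),p,cams),t,p) for t in np.arange(-92,-60,1) for p in np.arange(0,.26,.02)])[-3:]; print(nm,b)
E
```

```text
w [(np.float32(381.04584), np.int64(-77), np.float64(0.02)), (np.float32(382.47232), np.int64(-76), np.float64(0.02)), (np.float32(383.48035), np.int64(-74), np.float64(0.0))]
s [(np.float32(228.40192), np.int64(-79), np.float64(0.02)), (np.float32(229.0568), np.int64(-78), np.float64(0.02)), (np.float32(229.31073), np.int64(-77), np.float64(0.02))]
ws [(np.float32(606.98785), np.int64(-75), np.float64(0.02)), (np.float32(609.8744), np.int64(-76), np.float64(0.02)), (np.float32(610.35657), np.int64(-77), np.float64(0.02))]
wst [(np.float32(992.061), np.int64(-73), np.float64(0.02)), (np.float32(996.02167), np.int64(-75), np.float64(0.02)), (np.float32(996.934), np.int64(-74), np.float64(0.02))]
```

Call:
step_arm(commands="36 39.8 -0.3 0 0;36 39.8 -0.3 0 0;36 39.8 -0.3 0 0;36 40 0 0 0;36 0 0 0 -0.085;36 0 0 40 0;36 0 0 40 0;36 0 0 30 0", force=5)

```text
time_s: 15.05
position: [0.5336, 0.1287, 0.1784]
orientation: [0.665, 0.747, -0.0, -0.0]
force: [-0.3, -0.0, -0.2]
finger_gap: 0.416
grip_force: 0.0
```

Call:
step_arm(commands="36 0 0 20 0;36 0 0 10 0;36 0 0 8 0;36 0 0 0 0")

```text
time_s: 15.38
position: [0.5341, 0.1281, 0.1416]
orientation: [0.667, 0.745, -0.001, -0.0]
force: [-0.2, -0.5, -0.1]
finger_gap: 0.414
grip_force: 0.0
```

Call:
step_arm(commands="15 0 0 0 0;15 0 0 0 0;15 0 0 0 0;15 0 0 0 0;15 0 0 0 0")

```text
time_s: 15.8
position: [0.5344, 0.1283, 0.1432]
orientation: [0.667, 0.745, 0.0, -0.0]
force: [-2.8, 0.2, 2.2]
finger_gap: 0.216
grip_force: 5.0
```

```bash
python3 - <<'E'
from k import *; from rig import state
st=state(); print(st["position"],st["orientation"])
x,yq=st["orientation"][:2]; tx=np.array([x*x-yq*yq,2*x*yq,0]); ty=np.array([2*x*yq,yq*yq-x*x,0]); tz=np.array([0,0,-1.])
th=np.radians(-76); prev=pt(th,.02,.08)
for phi in np.radians([10,20,30,40,50,60,70]):
    p=pt(th,phi,.08); d=(p-prev)*1e3; print(round(np.degrees(phi)),[round(float(d@v),1) for v in(tx,ty,tz)],p.round(4)); prev=p
E
```

```text
[0.53438426 0.12832224 0.14318255] [ 6.67120429e-01  7.44949885e-01  3.76086923e-05 -3.19868950e-05]
10 [0.1, -6.0, -10.8] [0.5291 0.1279 0.1639]
20 [-2.1, -6.6, -12.1] [0.5228 0.125  0.176 ]
30 [-4.5, -6.2, -11.7] [0.5172 0.1199 0.1877]
40 [-6.7, -5.6, -10.9] [0.5123 0.1126 0.1986]
50 [-8.7, -4.9, -9.7] [0.5085 0.1034 0.2083]
60 [-10.5, -4.0, -8.3] [0.5057 0.0926 0.2166]
70 [-11.9, -2.9, -6.6] [0.5041 0.0804 0.2232]
```

Call:
step_arm(commands="15 0 -3 -5.4 0;15 0 -3 -5.4 0;15 -1 -3.3 -6 0;15 -1 -3.3 -6 0;15 -2.2 -3.1 -5.9 0;15 -2.2 -3.1 -5.9 0;15 0 0 0 0")

```text
time_s: 16.38
position: [0.5172, 0.1195, 0.1792]
orientation: [0.667, 0.745, 0.001, 0.001]
force: [1.9, 2.7, 2.0]
finger_gap: 0.245
grip_force: 5.0
```

Call:
step_arm(commands="15 -3.3 -2.8 -5.5 0;15 -3.3 -2.8 -5.5 0;15 -4.3 -2.5 -4.9 0;15 -4.3 -2.5 -4.9 0;15 -5.2 -2 -4.2 0;15 -5.2 -2 -4.2 0;15 0 0 0 0")

```text
time_s: 16.97
position: [0.5033, 0.0915, 0.2057]
orientation: [0.667, 0.745, -0.002, -0.001]
force: [-4.4, 1.3, -1.8]
finger_gap: 0.258
grip_force: 4.6
```

Call:
step_arm(commands="45 0 0 0 0;45 0 0 0 0;45 0 0 -15 0;45 0 0 -30 0;45 0 0 -35 0;45 35 0 0 0;45 0 0 0 0")

```text
time_s: 17.55
position: [0.5026, 0.1309, 0.2896]
orientation: [0.667, 0.745, 0.003, 0.001]
force: [0.4, 0.2, -1.4]
finger_gap: 0.513
grip_force: 0.0
```

```bash
cat >> k.py <<'E'
def g(c,X,f): 
    q=proj(c,X,f).astype(np.float32); return cv2.remap(c["image"].astype(np.float32).sum(2),q[:,0].copy(),q[:,1].copy(),cv2.INTER_LINEAR).ravel()
def score(th,phi,cams):
    out=0
    for c,f in cams:
        cam=-np.array(c["R"]).T@c["t"]; ax=pt(th,phi,.09)-pt(th,phi,.03); v=np.cross(ax,cam-pt(th,phi,.06)); v/=np.linalg.norm(v)
        P0=np.array([pt(th,phi,r) for r in np.linspace(.028,.088,20)])
        out+=sum(g(c,P0+v*o,f).mean() for o in(-.013,.013,-.015,.015))/4-sum(g(c,P0+v*o,f).mean() for o in(-.006,0,.006))/3
    return out
def fit(cams,ts,ps): return sorted([(round(float(score(np.radians(t),np.radians(p),cams))),int(t),int(p)) for t in ts for p in ps])[-4:]
E
python3 - <<'E'
from k import *; from rig import state,capture
st=state(); print(st["position"],st["orientation"],st["time_s"])
S,T,W=[capture(k) for k in("side","top","wrist")]
for k,c in (("S",S),("T",T),("W",W)): np.savez(k+"7.npz",**c)
r=(np.arange(-96,-56,2),np.arange(0,96,4))
for nm,cams in [("s",[(S,False)]),("t",[(T,False)]),("w",[(W,True)]),("sw",[(S,False),(W,True)]),("st",[(S,False),(T,False)])]: print(nm,fit(cams,*r))
E
```

```text
[0.50257589 0.13087521 0.28960622] [0.66674177 0.74528016 0.00326182 0.00149979] 17.55
s [(221, -96, 68), (221, -96, 80), (223, -96, 72), (223, -96, 76)]
t [(86, -90, 84), (88, -92, 84), (89, -94, 84), (90, -96, 84)]
w [(307, -78, 60), (308, -86, 60), (308, -76, 60), (312, -96, 56)]
sw [(451, -94, 60), (476, -96, 60), (484, -94, 56), (526, -96, 56)]
st [(250, -96, 80), (264, -94, 84), (296, -96, 88), (310, -96, 84)]
```

```bash
python3 - <<'E'
from k import *
S,T,W=[dict(np.load(k+"7.npz")) for k in "STW"]
r=(np.arange(-150,-60,3),np.arange(30,93,3))
for nm,cams in [("s",[(S,False)]),("t",[(T,False)]),("w",[(W,True)]),("sw",[(S,False),(W,True)]),("st",[(S,False),(T,False)]),("all",[(S,False),(T,False),(W,True)])]: print(nm,fit(cams,*r))
c=lambda C,f:[round(float(v)) for v in proj(C,pt(np.radians(-100),np.radians(60),.06),f)[0]]
print(c(S,0),c(T,0),c(W,1))
E
```

```text
s [(232, -99, 63), (232, -99, 66), (232, -99, 69), (232, -99, 72)]
t [(89, -99, 87), (90, -96, 84), (104, -147, 66), (117, -150, 66)]
w [(335, -111, 57), (338, -108, 57), (340, -102, 57), (341, -105, 57)]
sw [(530, -96, 57), (540, -105, 57), (556, -99, 57), (563, -102, 57)]
st [(299, -99, 87), (304, -99, 84), (306, -96, 87), (310, -96, 84)]
all [(496, -96, 57), (513, -105, 57), (518, -99, 57), (529, -102, 57)]
[291, 170] [305, 172] [247, 240]
```

```bash
python3 - <<'E'
from k import *
for t in(-100,):
  for ph in(58,75,90):
    for r in(.04,.06,.075,.092,.112): print(t,ph,r,pt(np.radians(t),np.radians(ph),r).round(4))
E
```

```text
-100 58 0.04 [0.5131 0.0729 0.1812]
-100 58 0.06 [0.5073 0.084  0.1968]
-100 58 0.075 [0.503  0.0924 0.2085]
-100 58 0.092 [0.4982 0.1018 0.2218]
-100 58 0.112 [0.4924 0.1129 0.2374]
-100 75 0.04 [0.508  0.0627 0.1844]
-100 75 0.06 [0.4997 0.0687 0.2015]
-100 75 0.075 [0.4935 0.0733 0.2144]
-100 75 0.092 [0.4864 0.0784 0.229 ]
-100 75 0.112 [0.4781 0.0844 0.2462]
-100 90 0.04 [0.5046 0.0528 0.1846]
-100 90 0.06 [0.4947 0.0539 0.202 ]
-100 90 0.075 [0.4872 0.0547 0.215 ]
-100 90 0.092 [0.4788 0.0556 0.2297]
-100 90 0.112 [0.4689 0.0567 0.247 ]
```

Call:
step_arm(commands="45 0 0 0 -0.124;45 0 0 0 -0.124;45 0 0 0 -0.124;45 0 0 0 -0.124;45 0 0 0 -0.124;45 0 0 0 -0.124;45 0 0 0 -0.124;45 0 0 0 -0.124")

```text
time_s: 18.37
position: [0.5008, 0.1266, 0.2851]
orientation: [0.23, 0.973, -0.001, -0.001]
force: [0.0, 0.1, 0.9]
finger_gap: 0.522
grip_force: 0.0
```

Call:
step_arm(commands="45 0 0 0 -0.124;45 0 0 0 -0.124;45 0 0 0 -0.12;45 0 0 0 0")

```text
time_s: 18.7
position: [0.5008, 0.1266, 0.2852]
orientation: [0.049, 0.999, -0.0, -0.001]
force: [0.5, 0.4, -0.4]
finger_gap: 0.511
grip_force: 0.0
```

Call:
step_arm(commands="60 0 -30 0 0;60 0 0 0 0;60 0 0 35 0;60 0 0 30 0;60 0 0 20 0;60 0 0 0 0")

```text
time_s: 19.2
position: [0.4945, 0.0971, 0.1956]
orientation: [0.052, 0.999, -0.001, -0.005]
force: [-1.1, -1.0, -0.0]
finger_gap: 0.686
grip_force: 0.0
```

Call:
step_arm(commands="40 3 -5 0 0;40 3 -5 0 0;40 3 -5 0 0;40 2 -5 0 0;40 0 -5 0 0;40 0 -5 0 0;40 0 -5 0 0;40 0 0 0 0")

```text
time_s: 19.87
position: [0.4836, 0.0629, 0.2015]
orientation: [0.051, 0.999, -0.0, 0.0]
force: [-0.2, -0.5, 0.0]
finger_gap: 0.458
grip_force: 0.0
```

Call:
step_arm(commands="40 0 -5 0 0;40 0 -5 0 0;40 0 -4 0 0;40 0 0 0 0")

```text
time_s: 20.2
position: [0.482, 0.0493, 0.2011]
orientation: [0.051, 0.999, -0.0, -0.0]
force: [0.7, -0.4, 0.1]
finger_gap: 0.458
grip_force: 0.0
```

Call:
step_arm(commands="40 0 -3 0 0;40 0 -2 0 0;40 0 0 0 0")

```text
time_s: 20.45
position: [0.4816, 0.0448, 0.2012]
orientation: [0.05, 0.999, -0.0, -0.0]
force: [0.9, 1.1, 0.8]
finger_gap: 0.457
grip_force: 0.0
```

Call:
step_arm(commands="40 0 -2 0 0;40 0 0 0 0")

```text
time_s: 20.62
position: [0.4814, 0.0438, 0.2012]
orientation: [0.05, 0.999, 0.001, 0.0]
force: [0.8, 3.2, 0.6]
finger_gap: 0.462
grip_force: 1.9
```

Call:
step_arm(commands="40 0 -2 0 0;40 0 0 0 0")

```text
time_s: 20.78
position: [0.4813, 0.0427, 0.2012]
orientation: [0.05, 0.999, 0.002, 0.0]
force: [1.2, 8.5, -0.1]
finger_gap: 0.466
grip_force: 4.2
```

```bash
python3 - <<'E'
from k import *; from rig import state,capture
st=state(); print(st["position"],st["force"])
S,T,W=[capture(k) for k in("side","top","wrist")]
r=(np.arange(-150,-60,3),np.arange(40,93,3))
for nm,cams in [("s",[(S,False)]),("w",[(W,True)]),("sw",[(S,False),(W,True)])]: print(nm,fit(cams,*r))
E
```

```text
[0.48127421 0.04273048 0.20120099] [ 1.22084989  8.49012971 -0.08859379]
s [(153, -99, 85), (155, -96, 91), (163, -99, 88), (172, -99, 91)]
w [(225, -99, 91), (226, -114, 64), (230, -111, 64), (232, -111, 82)]
sw [(313, -102, 76), (324, -99, 85), (374, -99, 88), (397, -99, 91)]
```

Call:
step_arm(commands="40 -3 6 0 0;40 0 7 0 0;40 0 0 0 0;15 0 0 0 0;15 0 0 0 0;15 0 0 0 0;15 0 0 0 0", force=8)

```text
time_s: 21.52
position: [0.4854, 0.0535, 0.2012]
orientation: [0.051, 0.999, -0.0, -0.0]
force: [-0.3, 0.1, -0.2]
finger_gap: 0.241
grip_force: 0.4
```

```bash
python3 - <<'E'
from k import *; from rig import state
st=state(); print(st["position"],st["orientation"],st["force"],st["grip_force"],st["finger_gap"]*87,st["time_s"])
x,yq=st["orientation"][:2]; tx=np.array([x*x-yq*yq,2*x*yq,0]); ty=np.array([2*x*yq,yq*yq-x*x,0]); tz=np.array([0,0,-1.])
gp=st["position"]+[0,0,.0187]; d=gp-hub; print("hubframe",[round(float(d@v)*1e3,1) for v in(s,y,n)])
C=lambda t:56.0*(np.cos(np.radians(t))*s+np.sin(np.radians(t))*y)
acc=np.zeros(3); c0=C(-99)
for k in range(24):
    t=-99-15*(k+1); d=C(t)-c0-acc; w=np.array([d@v for v in(tx,ty,tz)]).round(1); acc+=w[0]*tx+w[1]*ty+w[2]*tz
    print("%g %g %g"%tuple(w),end=";\n" if k%8==7 else "; ")
print(acc)
E
```

```text
[0.48542211 0.05348589 0.20121985] [ 5.05051146e-02  9.98723794e-01 -1.24178772e-04 -3.22253295e-05] [-0.30644815  0.07477349 -0.19622676] 0.37656047323253006 20.996464586188306 21.5167
hubframe [-8.5, -55.6, 110.1]
12.1 4.2 7; 10.8 7.7 6.2; 8.6 10.7 5.1; 6 12.9 3.5; 2.9 14.2 1.7; -0.5 14.6 -0.2; -3.6 14 -2.1; -6.7 12.4 -3.8;
-9.3 10 -5.3; -11.1 6.9 -6.4; -12.4 3.4 -7.2; -12.6 -0.5 -7.3; -12.1 -4.2 -7; -10.8 -7.7 -6.2; -8.6 -10.7 -5; -6 -12.8 -3.5;
-2.9 -14.3 -1.7; 0.4 -14.6 0.2; 3.7 -14 2; 6.7 -12.4 3.9; 9.2 -10 5.3; 11.2 -6.9 6.4; 12.3 -3.4 7.1; 12.7 0.5 7.3;
[ 1.59872116e-14 -2.13162821e-14  7.99360578e-15]
```

Call:
step_arm(commands="15 0 0 0 0;15 0 0 0 0;15 0 0 0 0;15 0 -0.5 0 0")

```text
time_s: 21.85
position: [0.4855, 0.0539, 0.2013]
orientation: [0.05, 0.999, 0.001, 0.0]
force: [1.0, 5.9, -0.7]
finger_gap: 0.213
grip_force: 8.0
```

Call:
step_arm(commands="15 12.1 4.2 7 0;15 10.8 7.7 6.2 0;15 0 0 0 0")

```text
time_s: 22.1
position: [0.4627, 0.0685, 0.1873]
orientation: [0.05, 0.999, 0.001, -0.0]
force: [1.1, 5.2, 0.4]
finger_gap: 0.214
grip_force: 8.0
```

Call:
step_arm(commands="15 8.6 10.7 5.1 0;15 6 12.9 3.5 0;15 2.9 14.2 1.7 0;15 -0.5 14.6 -0.2 0;15 -3.6 14 -2.1 0;15 -6.7 12.4 -3.8 0;15 0 0 0 0")

```text
time_s: 22.68
position: [0.4659, 0.1478, 0.184]
orientation: [0.05, 0.999, -0.0, 0.001]
force: [1.5, 1.1, -1.6]
finger_gap: 0.214
grip_force: 8.0
```

Call:
step_arm(commands="15 -9.3 10 -5.3 0;15 -11.1 6.9 -6.4 0;15 -12.4 3.4 -7.2 0;15 -12.6 -0.5 -7.3 0;15 -12.1 -4.2 -7 0;15 -10.8 -7.7 -6.2 0;15 -8.6 -10.7 -5 0;15 -6 -12.8 -3.5 0")

```text
time_s: 23.35
position: [0.5449, 0.1218, 0.231]
orientation: [0.05, 0.999, -0.0, -0.002]
force: [-6.2, 1.3, -2.7]
finger_gap: 0.216
grip_force: 8.0
```

```bash
cat > q.py <<'E'
from k import *; from rig import state
st=state(); gp=st["position"]+[0,0,.0187]; d=gp-hub; v=[float(d@a)*1e3 for a in(s,y,n)]
F=st["force"]; print(np.round(v,1),"ang",round(np.degrees(np.arctan2(v[1],v[0])),1),"rad",round(np.hypot(v[0],v[1]),1),"F",[round(float(F@a),1) for a in(s,y,n)],st["time_s"],st["grip_force"],st["finger_gap"]*87)
E
python3 q.py
```

```text
[ 51.2  18.7 110. ] ang 20.1 rad 54.5 F [-6.8, 0.7, 0.8] 23.35 8.022472448064946 18.75796136612193
```

Call:
step_arm(commands="15 -2.9 -14.3 -1.7 0;15 0.4 -14.6 0.2 0;15 3.7 -14 2 0;15 6.7 -12.4 3.9 0;15 9.2 -10 5.3 0;15 11.2 -6.9 6.4 0;15 12.3 -3.4 7.1 0;15 12.7 0.5 7.3 0")

```text
time_s: 24.02
position: [0.4857, 0.0535, 0.2016]
orientation: [0.051, 0.999, 0.002, 0.002]
force: [3.0, 7.4, 0.9]
finger_gap: 0.213
grip_force: 8.0
```

Call:
step_arm(commands="15 12.1 4.2 7 0;15 10.8 7.7 6.2 0;15 8.6 10.7 5.1 0;15 6 12.9 3.5 0;15 2.9 14.2 1.7 0;15 -0.5 14.6 -0.2 0;15 -3.6 14 -2.1 0;15 0 0 0 0")

```text
time_s: 24.68
position: [0.4579, 0.136, 0.1804]
orientation: [0.05, 0.999, 0.0, 0.001]
force: [0.9, 0.1, -2.3]
finger_gap: 0.213
grip_force: 8.0
```

```bash
python3 q.py
```

```text
[-50.3  23.6 110.2] ang 154.9 rad 55.6 F [-0.4, 0.2, -2.5] 24.6833 8.002576584694907 18.53415082904271
```

Call:
step_arm(commands="15 -6.7 12.4 -3.8 0;15 -9.3 10 -5.3 0;15 0 0 0 0")

```text
time_s: 24.93
position: [0.4766, 0.1558, 0.1897]
orientation: [0.05, 0.999, 0.0, 0.001]
force: [1.0, 1.1, -0.3]
finger_gap: 0.217
grip_force: 8.0
```

Call:
step_arm(commands="15 -11.1 6.9 -6.4 0;15 -12.4 3.4 -7.2 0;15 0 0 0 0")

```text
time_s: 25.18
position: [0.5012, 0.1627, 0.2034]
orientation: [0.05, 0.999, -0.0, 0.001]
force: [1.0, -0.4, -1.4]
finger_gap: 0.214
grip_force: 8.0
```

```bash
python3 q.py
```

```text
[ -4.   54.7 110. ] ang 94.2 rad 54.9 F [0.2, -0.3, -1.7] 25.1833 7.9968036187347025 18.61230862782956
```

Call:
step_arm(commands="15 -12.6 -0.5 -7.3 0;15 0 0 0 0")

```text
time_s: 25.35
position: [0.513, 0.1607, 0.2103]
orientation: [0.051, 0.999, -0.0, 0.001]
force: [1.1, -0.7, -0.7]
finger_gap: 0.214
grip_force: 8.0
```

Call:
step_arm(commands="15 -12.1 -4.2 -7 0;15 0 0 0 0")

```text
time_s: 25.52
position: [0.5228, 0.1561, 0.2165]
orientation: [0.051, 0.999, 0.001, -0.001]
force: [-4.5, 4.0, -2.7]
finger_gap: 0.217
grip_force: 7.9
```

Call:
step_arm(commands="15 -10.8 -7.7 -6.2 0;15 0 0 0 0")

```text
time_s: 25.68
position: [0.5343, 0.1463, 0.2235]
orientation: [0.051, 0.999, -0.0, 0.001]
force: [0.3, -0.1, 0.2]
finger_gap: 0.189
grip_force: 0.0
```

```bash
python3 q.py
```

```text
[ 36.1  42.  110.1] ang 49.3 rad 55.3 F [0.4, -0.1, -0.0] 25.6833 0.0 16.45157022309589
```

Call:
step_arm(commands="15 -3 0 -15 0;15 0 0 -30 0;15 0 0 -40 0;15 -20 0 0 0;15 -30 0 0 0;15 0 0 0 0")

```text
time_s: 26.18
position: [0.5897, 0.1409, 0.3078]
orientation: [0.051, 0.999, -0.0, 0.002]
force: [-1.5, -0.8, -1.2]
finger_gap: 0.168
grip_force: 0.0
```

```bash
python3 q.py; python3 - <<'E'
from k import *; from rig import capture
S,T,W=[capture(k) for k in("side","top","wrist")]
for k,c in (("S",S),("T",T),("W",W)): np.savez(k+"8.npz",**c)
r=(np.arange(30,120,3),np.arange(40,93,3))
for nm,cams in [("s",[(S,False)]),("w",[(W,True)]),("t",[(T,False)]),("sw",[(S,False),(W,True)]),("all",[(S,False),(W,True),(T,0)])]: print(nm,fit(cams,*r))
E
```

```text
[126.4  42.5 155.3] ang 18.6 rad 133.4 F [-1.8, -1.0, -0.3] 26.1833 0.0 14.64975212214865
s [(247, 78, 85), (247, 78, 88), (255, 75, 82), (258, 75, 79)]
w [(451, 69, 85), (451, 72, 82), (465, 75, 82), (469, 78, 82)]
t [(123, 93, 91), (124, 102, 91), (129, 96, 91), (129, 99, 91)]
sw [(676, 78, 79), (695, 75, 79), (709, 78, 82), (721, 75, 82)]
all [(667, 78, 82), (694, 78, 79), (699, 75, 82), (723, 75, 79)]
```

```bash
python3 - <<'E'
from k import *; from rig import state
st=state(); x,yq=st["orientation"][:2]; tx=np.array([x*x-yq*yq,2*x*yq,0]); ty=np.array([2*x*yq,yq*yq-x*x,0])
for ph in(81,90):
    p=pt(np.radians(75),np.radians(ph),.08)-[0,0,.0187]; d=(p-st["position"])*1e3; print(ph,p.round(4),(d@tx).round(1),(d@ty).round(1),(-d[2]).round(1))
E
```

```text
81 [0.5131 0.1477 0.21  ] 73.0 -1.6 97.4
90 [0.5167 0.1594 0.2125] 70.6 10.5 95.0
```

Call:
step_arm(commands="50 36.5 0 0 0;50 36 0 0 0;50 0 0 0 0;50 0 0 35 0;50 0 0 35 0;50 0 0 25 0;50 0 0 0 0")

```text
time_s: 26.92
position: [0.5099, 0.149, 0.2074]
orientation: [0.05, 0.999, -0.001, -0.005]
force: [-0.4, 0.2, -0.6]
finger_gap: 0.552
grip_force: 0.0
```

Call:
step_arm(commands="40 0 5 0 0;40 0 5 0 0;40 0 5 0 0;40 0 5 0 0;40 0 0 0 0")

```text
time_s: 27.33
position: [0.5174, 0.1704, 0.215]
orientation: [0.05, 0.999, 0.0, 0.001]
force: [-0.2, -1.1, 1.2]
finger_gap: 0.462
grip_force: 0.0
```

Call:
step_arm(commands="40 0 2.5 0 0;40 0 0 0 0")

```text
time_s: 27.5
position: [0.5168, 0.1718, 0.2138]
orientation: [0.05, 0.999, -0.0, 0.0]
force: [-2.0, -1.6, 1.7]
finger_gap: 0.458
grip_force: 0.8
```

Call:
step_arm(commands="40 0 2 0 0;40 0 0 0 0")

```text
time_s: 27.67
position: [0.5166, 0.1729, 0.2134]
orientation: [0.051, 0.999, -0.001, -0.0]
force: [-2.6, -5.1, 3.1]
finger_gap: 0.464
grip_force: 2.4
```

Call:
step_arm(commands="40 0 -7 0 0;40 0 -6 0 0;15 0 0 0 0;15 0 0 0 0;15 0 0 0 0;15 0 0 0 0;15 0 0 0 0;15 0 0 0 0", force=25)

```text
time_s: 28.33
position: [0.5156, 0.1611, 0.2132]
orientation: [0.05, 0.999, 0.0, 0.0]
force: [-0.1, 0.4, -0.2]
finger_gap: 0.209
grip_force: 25.0
```

Call:
step_arm(commands="15 0 0 0 0;15 -1.7 -0.3 -1 0;15 0 0 0 0")

```text
time_s: 28.58
position: [0.5169, 0.1607, 0.214]
orientation: [0.05, 0.999, 0.0, -0.001]
force: [-1.2, 2.5, -0.1]
finger_gap: 0.208
grip_force: 25.0
```

```bash
python3 q.py
```

```text
[ 15.   54.4 111.3] ang 74.5 rad 56.4 F [-1.4, 2.4, 0.6] 28.5833 24.999789418757494 18.12728754646746
```

Call:
step_arm(commands="15 -1.7 -0.4 -1 0;15 0 0 0 0")

```text
time_s: 28.75
position: [0.5189, 0.16, 0.2152]
orientation: [0.05, 0.999, 0.0, -0.0]
force: [-1.9, 2.7, -0.9]
finger_gap: 0.211
grip_force: 25.0
```

```bash
python3 q.py
```

```text
[ 17.4  53.9 111.3] ang 72.1 rad 56.7 F [-2.3, 2.5, 0.3] 28.75 25.00252111831685 18.33181399959078
```

Call:
step_arm(commands="15 -3.4 -0.2 -2 0;15 0 0 0 0")

```text
time_s: 28.92
position: [0.5227, 0.159, 0.2174]
orientation: [0.05, 0.999, -0.0, 0.0]
force: [-1.7, 1.5, -0.7]
finger_gap: 0.215
grip_force: 25.0
```

```bash
python3 q.py
```

```text
[ 22.   53.3 111.3] ang 67.6 rad 57.6 F [-2.0, 1.4, 0.3] 28.9167 24.997230846261118 18.747373144712473
```

Call:
step_arm(commands="15 -3.4 -1.5 -2 0;15 0 0 0 0")

```text
time_s: 29.08
position: [0.5243, 0.1579, 0.2184]
orientation: [0.05, 0.999, 0.001, -0.002]
force: [-6.3, 3.8, -1.3]
finger_gap: 0.207
grip_force: 25.0
```

```bash
python3 q.py
```

```text
[ 23.9  52.4 111.2] ang 65.5 rad 57.6 F [-6.4, 3.1, 2.2] 29.0833 25.002920422925854 18.046284376789657
```

Call:
step_arm(commands="15 -1.7 -0.8 -1 0;15 0 0 0 0")

```text
time_s: 29.25
position: [0.5247, 0.1576, 0.2186]
orientation: [0.05, 0.999, 0.001, -0.003]
force: [-8.1, 5.6, -3.0]
finger_gap: 0.211
grip_force: 25.0
```

```bash
python3 q.py
```

```text
[ 24.4  52.1 111.2] ang 64.9 rad 57.5 F [-9.0, 4.7, 1.7] 29.25 25.00547446485143 18.332384312538412
```

Call:
step_arm(commands="15 -1.7 -0.8 -1 0;15 0 0 0 0")

```text
time_s: 29.42
position: [0.5251, 0.1572, 0.2188]
orientation: [0.05, 0.999, 0.001, -0.005]
force: [-11.1, 7.7, -4.4]
finger_gap: 0.21
grip_force: 25.0
```

```bash
python3 q.py
```

```text
[ 24.8  51.8 111.2] ang 64.4 rad 57.5 F [-12.5, 6.5, 2.2] 29.4167 25.00972073612502 18.26865875568891
```

Call:
step_arm(commands="15 3.5 2 2 0;15 0 0 0 0")

```text
time_s: 29.58
position: [0.5244, 0.1582, 0.2185]
orientation: [0.05, 0.999, 0.0, -0.001]
force: [-4.1, 2.1, -4.5]
finger_gap: 0.207
grip_force: 25.0
```

```bash
python3 q.py
```

```text
[ 24.   52.7 111.3] ang 65.5 rad 58.0 F [-6.0, 1.6, -1.8] 29.5833 24.99784585347001 18.041107032716276
```

Call:
step_arm(commands="15 1.5 0.3 0 0;15 0 0 0 0;40 0 0 0 0;40 0 0 0 0;40 0 0 0 0;40 0 0 -10 0;40 0 0 -30 0;40 0 0 -40 0")

```text
time_s: 30.25
position: [0.5224, 0.1577, 0.2979]
orientation: [0.051, 0.999, -0.001, -0.003]
force: [0.4, -0.1, 0.4]
finger_gap: 0.452
grip_force: 0.0
```

Call:
step_arm(commands="40 -30 0 -10 0;40 -40 0 0 0;40 0 0 0 0")

```text
time_s: 30.5
position: [0.5991, 0.1498, 0.3091]
orientation: [0.051, 0.999, -0.0, 0.002]
force: [-1.2, -0.5, -2.3]
finger_gap: 0.457
grip_force: 0.0
```

```bash
python3 - <<'E'
from k import *; from rig import capture,state
print(state()["position"],state()["force"])
S,T,W=[capture(k) for k in("side","top","wrist")]
for k,c in (("S",S),("T",T),("W",W)): np.savez(k+"9.npz",**c)
r=(np.arange(40,95,2),np.arange(60,94,2))
for nm,cams in [("s",[(S,False)]),("w",[(W,True)]),("sw",[(S,False),(W,True)])]: print(nm,fit(cams,*r))
# bystander check: pixel change top image vs start
T0=np.load("top0.npz")
for n,(u,v) in {"gland":(154,171),"nut":(210,140),"oil":(275,228)}.items():
    print(n,np.abs(T["image"][v-12:v+13,u-12:u+13].astype(int)-T0["image"][v-12:v+13,u-12:u+13]).mean().round(1))
E
```

```text
[0.59908851 0.14984017 0.30910041] [-1.1802672  -0.52221376 -2.30554527]
s [(269, 76, 92), (270, 76, 88), (271, 74, 82), (271, 74, 84)]
w [(458, 72, 88), (460, 70, 90), (462, 72, 90), (462, 74, 88)]
sw [(704, 74, 90), (716, 76, 90), (720, 74, 88), (725, 76, 88)]
gland 2.2
nut 13.5
oil 33.7
```

```bash
python3 - <<'E'
import k; from k import *
h0=hub.copy()
def best(cams,phis):
    R=[]
    for ds in range(-6,9,2):
        for dy in (-3,0,3):
            k.hub=h0+(ds*s+dy*y)/1e3
            R+= [(round(float(score(np.radians(t),np.radians(p),cams))),ds,dy,t,p) for t in range(56,86,2) for p in phis]
    return sorted(R)[-5:]
for n in "89":
    S,W=[dict(np.load(c+n+".npz")) for c in "SW"]
    ph=(90,) if n=="9" else (78,81,84,87,90)
    print(n,"s",best([(S,0)],ph)); print(n,"w",best([(W,1)],ph)); print(n,"sw",best([(S,0),(W,1)],ph))
a,b=[cv2.cvtColor(np.load(f"S{n}.npz")["image"],cv2.COLOR_RGB2GRAY) for n in "89"]
print(proj(S,pt(np.radians(75),1.57,0)),proj(S,pt(np.radians(65),1.57,0)),proj(S,pt(np.radians(75),1.57,.092)),proj(S,pt(np.radians(65),1.57,.092)))
u,v=proj(S,pt(np.radians(72),1.57,.06))[0].astype(int)
for im in(a,b):
    print([(r,[int(c) for c in np.where(im[r,u-22:u+22]<60)[0][[0,-1]]+u-22] if (im[r,u-22:u+22]<60).any() else None) for r in range(v-14,v+18,4)])
E
```

```text
8 s [(258, 4, 3, 80, 81), (259, -4, 3, 70, 81), (259, 4, 3, 80, 78), (259, 6, 3, 82, 78), (260, 0, 3, 74, 78)]
8 w [(474, 0, 3, 74, 81), (475, 4, -3, 82, 84), (475, 6, -3, 82, 84), (476, 8, -3, 84, 84), (477, 6, -3, 84, 84)]
8 sw [(726, -4, 3, 70, 81), (727, 0, 3, 74, 81), (727, 4, -3, 82, 84), (730, -2, 3, 72, 81), (731, 6, -3, 84, 84)]
9 s [(270, 8, 0, 84, 90), (271, 2, 3, 78, 90), (272, 4, 3, 80, 90), (272, 6, 3, 82, 90), (272, 8, 3, 84, 90)]
9 w [(462, 2, -3, 76, 90), (462, 4, -3, 78, 90), (462, 6, -3, 80, 90), (462, 8, -3, 82, 90), (463, -2, 0, 70, 90)]
9 sw [(727, 4, -3, 80, 90), (727, 6, -3, 82, 90), (727, 8, -3, 84, 90), (728, 2, -3, 78, 90), (730, 0, -3, 76, 90)]
[[298.80466785 168.56546792]] [[302.00889834 167.32885076]] [[284.16194288 141.45947821]] [[287.45760294 140.0755979 ]]
[(136, None), (140, None), (144, [282, 283]), (148, [279, 286]), (152, [282, 289]), (156, [284, 310]), (160, [286, 311]), (164, [289, 294])]
[(136, None), (140, None), (144, [278, 285]), (148, [280, 287]), (152, [283, 289]), (156, [285, 310]), (160, [287, 311]), (164, [289, 293])]
```

```bash
python3 - <<'E'
from k import *; from rig import state
st=state(); x,yq=st["orientation"][:2]; tx=np.array([x*x-yq*yq,2*x*yq,0]); ty=np.array([2*x*yq,yq*yq-x*x,0])
for r in(.06,.08,.1):
    p=pt(np.radians(75),np.radians(90),r); d=(p-st["position"])*1e3; print(r,p.round(4),(d@tx).round(1),(d@ty).round(1),(-d[2]).round(1))
E
```

```text
0.06 [0.5266 0.1584 0.2139] 67.5 0.6 95.6
0.08 [0.5167 0.1594 0.2312] 77.5 0.6 78.2
0.1 [0.5068 0.1605 0.2485] 87.5 0.7 60.9
```

Call:
step_arm(commands="0 40 0 0 0;0 40 0 0 0;0 40 0 0 0;0 5 1 0 0;0 0 0 30 0;0 0 0 30 0;0 0 0 24 0;0 0 0 0 0")

```text
time_s: 31.32
position: [0.4657, 0.1645, 0.2211]
orientation: [0.05, 0.999, -0.001, -0.003]
force: [-1.6, -0.3, -1.3]
finger_gap: 0.021
grip_force: 0.0
```

Call:
step_arm(commands="0 -6 0 0 0;0 -6 0 0 0;0 -4 0 0 0;0 0 0 0 0")

```text
time_s: 31.65
position: [0.4875, 0.1632, 0.2275]
orientation: [0.051, 0.999, 0.0, 0.002]
force: [-0.4, 0.3, -0.1]
finger_gap: 0.007
grip_force: 0.0
```

Call:
step_arm(commands="0 -3 0 0 0;0 0 0 0 0")

```text
time_s: 31.82
position: [0.4892, 0.1629, 0.226]
orientation: [0.051, 0.999, 0.0, 0.001]
force: [0.6, 0.2, -0.1]
finger_gap: 0.005
grip_force: 0.0
```

Call:
step_arm(commands="0 -3 0 0 0;0 0 0 0 0")

```text
time_s: 31.98
position: [0.4914, 0.1626, 0.2254]
orientation: [0.05, 0.999, -0.0, -0.0]
force: [-1.0, 0.2, 0.2]
finger_gap: 0.006
grip_force: 0.5
```

Call:
step_arm(commands="0 -3 0 0 0;0 0 0 0 0")

```text
time_s: 32.15
position: [0.493, 0.1626, 0.2253]
orientation: [0.05, 0.999, 0.0, -0.002]
force: [-7.5, 0.4, 4.8]
finger_gap: 0.007
grip_force: 3.6
```

Call:
step_arm(commands="0 -3 0 0 0;0 0 0 0 0")

```text
time_s: 32.32
position: [0.4943, 0.1627, 0.2254]
orientation: [0.05, 0.999, 0.0, -0.004]
force: [-14.8, 1.8, 9.5]
finger_gap: 0.008
grip_force: 7.5
```

Call:
step_arm(commands="0 -3 0 0 0;0 0 0 0 0")

```text
time_s: 32.48
position: [0.4955, 0.1628, 0.2257]
orientation: [0.05, 0.999, 0.0, -0.006]
force: [-23.6, 1.6, 14.6]
finger_gap: 0.006
grip_force: 11.6
```

Call:
step_arm(commands="0 -3 0 0 0;0 0 0 0 0")

```text
time_s: 32.65
position: [0.4967, 0.1629, 0.2261]
orientation: [0.05, 0.999, 0.0, -0.008]
force: [-31.0, 2.1, 21.4]
finger_gap: 0.004
grip_force: 15.6
```

Call:
step_arm(commands="0 12 0 0 0;0 15 0 0 0;0 20 0 0 0;0 0 0 -30 0;0 0 0 -40 0;0 0 0 -20 0;0 0 0 0 0;0 0 0 0 0")

```text
time_s: 33.32
position: [0.4574, 0.1663, 0.3169]
orientation: [0.05, 0.999, 0.0, 0.002]
force: [0.0, 1.2, -0.9]
finger_gap: 0.006
grip_force: 0.0
```

```bash
python3 - <<'E'
from k import *; from rig import capture,state
print(state()["position"],state()["force"])
S,T,W=[capture(k) for k in("side","top","wrist")]
r=(np.arange(60,92,2),np.arange(70,96,2))
for nm,cams in [("s",[(S,False)]),("w",[(W,True)]),("sw",[(S,False),(W,True)]),("t",[(T,0)])]: print(nm,fit(cams,*r))
im=cv2.cvtColor(S["image"],cv2.COLOR_RGB2GRAY)
for rr in(144,148,152,164): print(rr,np.where(im[rr,262:300]<60)[0][[0,-1]]+262)
# bystanders in the side image: best template shift vs start
S0=np.load("side0.npz")["image"]
for n,(u,v,w,h) in {"gland":(243,168,16,14),"oil":(224,188,18,46),"nut":(278,180,14,14)}.items():
    m=cv2.matchTemplate(S["image"][v-10:v+h+10,u-10:u+w+10],S0[v:v+h,u:u+w],cv2.TM_CCOEFF_NORMED); print(n,cv2.minMaxLoc(m)[1::2])
E
```

```text
[0.4573903  0.1662952  0.31687756] [ 0.0191094   1.18396763 -0.85336246]
s [(267, 74, 82), (267, 76, 90), (267, 76, 92), (268, 74, 84)]
w [(98, 78, 70), (114, 66, 90), (117, 70, 90), (121, 68, 90)]
sw [(338, 72, 82), (340, 74, 86), (344, 74, 84), (346, 74, 82)]
t [(2, 68, 92), (3, 62, 94), (3, 66, 94), (4, 64, 94)]
144 [278 285]
148 [280 287]
152 [283 289]
164 [262 293]
gland (0.9766193628311157, (10, 10))
oil (0.7582504749298096, (10, 10))
nut (0.6146635413169861, (10, 10))
```

```bash
python3 -c "
from rig import job; print(job.close_job())"
```

```text
the job is handed in; nothing more can be done
None
```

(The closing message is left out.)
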